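Ring for the refill hand and hold the bin flap open

ROBOT

A 7-joint arm with a two-finger parallel gripper is mounted at the origin on the work surface. World frame = base frame: x ahead of the robot, y to its left, z up, the work surface at z = 0. Lengths are in mm, angles in rad, forces in N, time in s.
With the tool pointing down it reaches from about 425 to 875 mm from the base axis. Payload 4.7 kg.
Tool frame: the origin (TCP) lies on the front face of the gripper's body, between the roots of the fingers; the fingertips stand 73 mm ahead of it and the grasp point (between the pads) lies 54 mm ahead of it (r.tip_reach is the distance from the TCP to the fingertips, in mm); z points along the fingers, y is the line along which they close (so a half turn about z gives the same grasp; the last joint's range is limited). The gripper opens to 85 mm and grips with 20 to 120 N. Pads are 22 mm wide; open, the fingers measure 114 mm over their backs; the gripper's body (76 mm by 85 mm) begins 54 mm behind the grasp point. The pads swing forward as they close: fully open they stand 13 mm farther back than shut.
Start: joints at [-1.309, 0.321, -0.07, 1.45, 0.023, 1.371, -0.057], TCP at [159.448, 630.153, 303.949] pointing down, gripper open.
Joint ranges: [-2.86, 2.86], [-0.3, 2.09], [-1.38, 1.24], [0.06, 2.45], [-1.56, 4.7], [0.09, 2.05], [-2.69, 2.69]. Speed limits (rad/s): [2.57, 2.57, 3.14, 3.14, 3.14, 3.14, 3.14].

INTERFACE

Orientations are given as [roll, pitch, yaw] about the fixed x, y, z axes, in that order (R = Rz(yaw) Ry(pitch) Rx(roll)).
In Python, from bench import r gives the robot as it stands.
- The arm moves only by the tool drive_tool, never from a script. Its argument "commands" is a list of rows, each an object of numbers: "x", "y", "z": the shift along the tool's x, y, z in m; "yaw": the turn about the tool's z in degrees; "grip": the opening, from -1 (shut) to 1 (fully open). In form: [{"x": .., "y": .., "z": .., "yaw": .., "grip": ..}, ...]. A call has 1 to 20 rows; each row is the pose to reach, as a shift and turn from the pose commanded when the call began, along the tool's axes at that moment; what a row does not reach only later rows make up. A row lasts 1/10 s, in which the tool goes at most 50 mm and 8.59 degrees, less where a joint would pass 70% of its speed; a pose out of reach is approached as far as the arm can. A call with a gripper value outside its range is refused whole. The fingers move at their own pace and stop on an object; "grip_force" is the grip in N (left out, the last holds). Time passes only in rows, so rows that repeat a pose let the fingers close. It gives the time, the measured TCP pose, the force, the opening and the grip force at its end, in the units of the state.
- r.observe(): the state, without advancing time (a new reading comes with each control period).
- r.capture(name): name is "side" or "top" or "wrist"; returns a dict with "color" (420x560x3 uint8, red, green, blue), "z_map" (420x560 float32, mm along the optical axis (not along the pixel's ray), 0 where there is no reading), "fx", "fy", "cx", "cy" (pixels), "dist" ([k1, k2, p1, p2, k3] as OpenCV has them; the pictures are not rectified), "R" (3x3) and "t" (3): a world point X has camera coordinates R X + t. Camera axes: x right, y down, z forward; pixel columns grow to the right and rows downward; lengths in mm; the calibration is good to about 2 mm. A picture is of the moment at which its call begins.
- r.job_done(): hands the job in; it is judged then, once.
The state is a dict: "t": time; "joint_pos": joint angles; "qd": joint speeds; "tau": joint torques, N m; "tcp_pos": TCP position; "tool_rot": TCP orientation; "wrist_force": force on the tool from outside, world axes, zero at the start; "ft_torque": the same for the moment, N m; "gripper_width": finger opening in mm; "finger_force": force on a finger pad.
Only numpy, scipy, OpenCV 4.12 (cv2) and the standard library are available. Lean on these libraries where they do the work, as an engineer would, in place of code of your own. Each camera call takes 0.05 s, during which the arm holds its last target. There are 200 camera calls.

TASK

Ring the service bell by pressing its plunger all the way down and letting it spring back up. Then pull the spring-return handle on top of the tin bin out until its pointer lines up with the brass mark, which drops the front flap open, and keep it there for the refill hand: finish while still holding the handle at the mark, do not let go. Leave the mark where it is set, and do not disturb the salt shaker, the pepper shaker or the tip tray.

Things in the scene. Friction and masses are not known exactly. Their poses are not given: they have to be found in the camera images.
- bin: Tin bin fixed to the counter, 160 (x) x 200 (y) x 110 (z) mm. Origin: centre of its underside; its -x side is the front. A flap in the front, 138 mm wide and 70 mm high, is hinged at its lower edge 32 mm above the counter; linked to the handle, it drops outward 0.02 rad per mm of pull, reaching up to 75 mm in front of the bin.
- pull: Spring-return handle on the bin's top: a sliding plate 60 x 36 mm, 5 mm high, with an upright steel post 12 (bin x) x 26 (bin y) mm, its top 53 mm above the bin's top. Origin: on the bin's top under the post; axes as the bin's. Slides only along bin -x, from 0 to an end stop at 85 mm, beyond the mark. The spring pulls back with 3.6 N at 0, plus 1.2 N per 10 mm; let go, it returns to 0.
- pull_grip (a point): Point to grip: on the post's centre line, 36 mm above the bin's top (17 mm below the post's top). Moves with the handle.
- pointer_tip (a point): Free end of the handle's pointer, a thin arm 4 mm wide that sticks out from the sliding plate to bin +y: 74 mm to bin +y of the post's centre, 8 mm above the bin's top (the arm's top). Moves with the handle. Axes as the bin's.
- mark_tip (a point): Inner edge of the brass mark, a block 12 x 20 mm with a 4 mm wide ridge (top 11 mm above the bin's top), stiffly set on a rail on the bin's top at +y, 35 to 65 mm to bin -x of the pointer's start. Point: middle of the ridge in x, 8 mm above the bin's top, 2 mm past the pointer's end in y. Axes as the bin's. The pointer is at the mark when both have the same bin x.
- bell: Brass dome service bell on a dark round base, screwed to the counter. Base 86 mm across, dome 80 mm across and 50 mm high. Origin: centre of its underside. Stands to the left or to the right of the bin.
- plunger (a joint): Travel of the bell's plunger in m: 0 up, 0.008 fully down at its stop, pressed straight down. Its spring takes 1.4 N to start and 4.2 N at the stop, and brings it back up.
- plunger_top (a point): Centre of the top of the plunger's round steel head, 20 mm across, 66 mm above the counter when up; the axis is vertical through the bell's centre. Goes down with the plunger.
- salt: Frosted glass salt shaker with an aluminium cap, 50 mm across, 86 mm high, loose, to be left alone. Origin: centre of its underside.
- pepper: Matching pepper shaker with a dull chrome cap, 50 mm across, 86 mm high, loose, to be left alone. Origin: centre of its underside.
- tip_tray: Round aluminium tip tray, 124 mm across, 12 mm high, loose, to be left alone, on the other side of the bin from the bell. Origin: centre of its underside.
Things that resemble listed ones, but are neither listed nor needed, are in the scene too. What is shaped like the bell but green or purple is not meant.

How it is judged (in metres and radians):
On the way, in this order (a step that is already met when the one before it is completed fails the run):
1. the bell's plunger is pressed down to its stop (value of joint plunger above 0.0065 m), for 0.05 s.
2. the plunger is let back up, the handle not yet at the mark (value of joint plunger below 0.002 m and x of pointer_tip in the frame of mark_tip above 0.012 m), for 0.1 s.
3. the pointer is held at the mark by the robot (x of pointer_tip in the frame of mark_tip between -0.006 and 0.006 m and contact force between the fingers and pull above 2 N), for 0.5 s.
At the end, for the whole second after the job is handed in: The gripper holds the handle still, with its pointer within 6 mm of the mark along the slide; the mark has moved less than 4 mm from where it was set, the bell's plunger is up, and the shakers and tray are upright within 20 mm of their start (all of step 3 and linear speed of pull below 0.01 m/s and distance of mark_tip from where it was at the start of the episode below 0.004 m and value of joint plunger below 0.002 m and distance of each of salt, pepper, tip_tray from where it was at the start of the episode below 0.02 m and angle between each of salt, pepper, tip_tray's own z axis and vertical below 0.2 rad); the arm keeps its last pose, push and grip.
It fails at once if a shaker or the tip tray is disturbed (moved over 20 mm or tipped) (distance of any of salt, pepper, tip_tray from where it was at the start of the episode above 0.02 m or angle between any of salt, pepper, tip_tray's own z axis and vertical above 0.3 rad).
It fails at once if the brass mark is shifted (distance of mark_tip from where it was at the start of the episode above 0.004 m).
It also fails if it takes over 48 s, if anything falls off the work surface, if the arm or the gripper's body presses on something with over 40 N, if the wrist force passes 120 N, or if a joint passes its speed limit or range.

## Working session

There is one attempt and no reset: what is moved stays moved. The work goes in short steps, Python scripts to look and compute and a tool call to move; the robot and the scene stay as the last step left them, time stands still between calls to the robot, and variables do not carry over. Pictures are saved under pics/ and viewed, at most 10 in all, crops included, and the job is handed in when it is done.

Besides the shell and the picture viewer there is one more tool, called after "Request:" by a JSON object that holds its "op" and its "data", one argument or row to a line. drive_tool: Moves the arm, as the interface text tells. Its arguments: {"type":"object","properties":{"commands":{"type":"array","items":{"type":"object","properties":{"x":{"type":"number"},"y":{"type":"number"},"z":{"type":"number"},"yaw":{"type":"number"},"grip":{"type":"number"}}}},"grip_force":{"type":"number"}},"required":["commands"]}

```bash
ls; mkdir -p pics; cat > h.py <<'E'
import numpy as np, cv2
from bench import r
def cap(n,f=None):
    c=r.capture(n)
    if f: cv2.imwrite('pics/'+f,c['color'][:,:,::-1])
    np.savez('/tmp/%s.npz'%n,**{k:np.array(v) for k,v in c.items()})
    return c
def K(c): return np.array([[c['fx'],0,c['cx']],[0,c['fy'],c['cy']],[0,0,1]],float)
def cloud(c):
    h,w=c['z_map'].shape
    u,v=np.meshgrid(np.arange(w),np.arange(h))
    p=cv2.undistortPoints(np.stack([u,v],-1).reshape(-1,1,2).astype(np.float64),K(c),np.array(c['dist'],float)).reshape(h,w,2)
    z=np.array(c['z_map'],float)
    P=np.dstack([p*z[...,None],z])
    return (P-np.array(c['t']).ravel())@np.array(c['R'])
def ray(c,uv,zp):
    p=cv2.undistortPoints(np.array(uv,float).reshape(-1,1,2),K(c),np.array(c['dist'],float)).reshape(-1,2)
    d=np.c_[p,np.ones(len(p))]@np.array(c['R']); o=-np.array(c['R']).T@np.array(c['t']).ravel()
    return o+d*((zp-o[2])/d[:,2])[:,None]
E
python3 - <<'E'
from h import *
c=cap('top','top1.png'); cap('side','side1.png'); print(r.observe())
print(c['fx'],c['R'],c['t'])
E
```

```text
pics
{'t': 0.1, 'joint_pos': array([-1.30888623,  0.32174224, -0.07008583,  1.45156629,  0.02258704,
        1.37079251, -0.05690875]), 'qd': array([ 0.00023431, -0.00042352, -0.00116482, -0.00333674, -0.00106377,
       -0.00121431,  0.00026915]), 'tau': array([ 3.92051618e-06, -4.94876003e+01, -3.84023320e-01, -3.15214062e+01,
        1.30156917e-02,  7.28670406e-03, -1.85022054e-05]), 'tcp_pos': array([159.3802447 , 629.78566739, 302.93040374]), 'tool_rot': array([-3.13987291e+00,  8.06920102e-05,  2.89380049e+00]), 'wrist_force': array([ 0.0607202 ,  1.16388796, -0.17268134]), 'ft_torque': array([ 0.00877656,  0.04580973, -0.00560185]), 'finger_force': 0.0, 'gripper_width': 85.46885199735362}
436.76547719110044 [[ 0.02620403 -0.99932675  0.02567856]
 [-0.98300258 -0.03042828 -0.18105259]
 [ 0.18171205 -0.02049779 -0.98313812]] [ -64.77117588  551.7474447  1020.65048968]
```

View pics/top1.png

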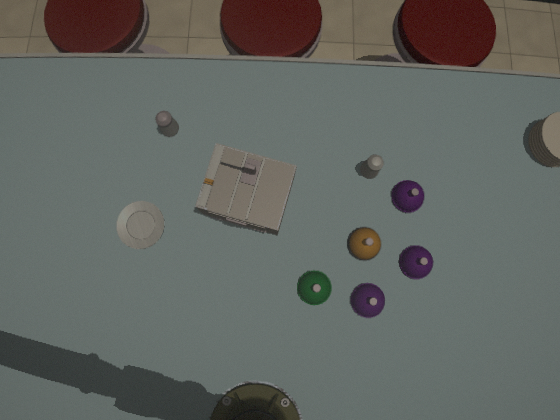

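View pics/side1.png

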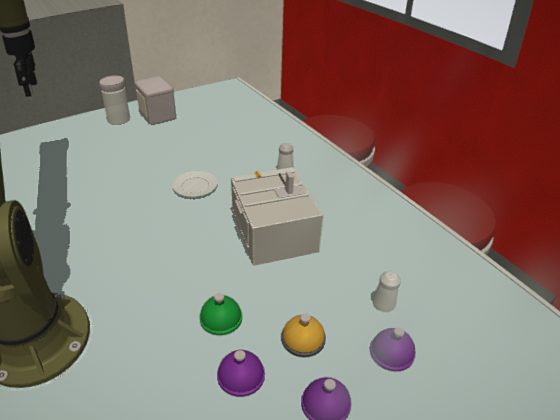

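The top view shows the brass bell at (365,243), the bin centred at (247,190) with the post near (248,168), the brass mark at (208,181) and the tray at (140,225). The shakers are at (165,120) and (375,163). In the side view the flap faces the robot.

```bash
python3 - <<'E'
from h import *
c=dict(np.load('/tmp/top.npz')); P=cloud(c); col=c['color']; hsv=cv2.cvtColor(col,cv2.COLOR_RGB2HSV)
m=(P[...,2]>100)&(P[...,2]<125)&(c['z_map']>0); n=np.zeros(m.shape,np.uint8); n[120:245,180:310]=m[120:245,180:310]
pts=P[n>0]; rect=cv2.minAreaRect(pts[:,:2].astype(np.float32)); print('bin top',rect,np.median(pts[:,2]),len(pts))
post=np.zeros_like(m); post[140:200,210:290]=True; q=P[post&(P[...,2]>145)]; print('post',len(q),q[:,:2].min(0),q[:,:2].max(0),q.mean(0))
br=(hsv[...,0]>8)&(hsv[...,0]<28)&(hsv[...,1]>120)&(hsv[...,2]>60)
for name,(a,b,d,e) in dict(mark=(165,200,190,225),bell=(215,270,340,390)).items():
    mm=np.zeros_like(br); mm[a:b,d:e]=br[a:b,d:e]; v,u=np.nonzero(mm); print(name,len(u),u.mean(),v.mean(),np.median(P[mm],0),P[mm].mean(0))
w=np.zeros_like(br); w[215:270,340:390]=True; q=P[w&(P[...,2]>58)]; print('plunger',len(q),q.mean(0),q.max(0))
w=w&(P[...,2]>5); print('bell c',cv2.minEnclosingCircle(P[w][:,:2].astype(np.float32)))
for nm,(a,b,d,e) in dict(s1=(105,140,150,185),s2=(145,180,360,390),tray=(195,255,110,170)).items():
    w=np.zeros_like(br); w[a:b,d:e]=True; q=P[w&(P[...,2]>4)]; print(nm,len(q),q.min(0),q.max(0))
for d in [[248,168]]: print(P[160:176:3,240:258:3,2].astype(int))
E
```

```text
bin top ((572.9816284179688, 37.26264190673828), (201.30545043945312, 166.1921844482422), 75.60265350341797) 110.23220895465533 5760
post 101 [358.60193454 -27.01776587] [615.43289102  39.54760718] [552.71107265  15.22326975 365.29795449]
mark 37 208.35135135135135 180.97297297297297 [580.4215983  122.57053674 116.94733764] [575.37005807 119.04125369 144.2343722 ]
bell 626 364.87060702875397 243.23162939297126 [ 452.3956474  -255.68886948   37.0579343 ] [ 454.64258176 -257.39929207   37.6680057 ]
plunger 61 [ 440.39107788 -223.67760371  236.01136482] [ 465.12391609  -27.01776587 1104.9989425 ]
bell c ((415.93896484375, -171.88526916503906), 155.80165100097656)
s1 439 [358.60193454 -27.01776587   4.02908413] [ 813.60829156  304.28796202 1104.9989425 ]
s2 415 [ 358.60193454 -328.56427852    4.04674414] [ 715.94061116  -27.01776587 1104.9989425 ]
tray 1496 [358.60193454 -27.01776587   4.00636963] [ 563.96902137  389.43140462 1104.9989425 ]
[[109 116 114 116 110 117]
 [107 115 161 116 113 115]
 [109 112 160 163 162 158]
 [113 119 149 156 162 145]
 [115 115 118 127 133 127]
 [112 116 114 113 110 117]]
```

```bash
cat >> h.py <<'E'
def totool(dw,o=None):
    """world shift mm -> tool axes shift in mm"""
    from scipy.spatial.transform import Rotation as Ro
    o=r.observe() if o is None else o
    return Ro.from_euler('xyz',o['tool_rot']).as_matrix().T@np.array(dw)
E
python3 - <<'E'
from h import *
c=dict(np.load('/tmp/top.npz')); P=cloud(c); col=c['color']
val=(c['z_map']>0)&(P[...,2]<250)
def reg(a,b,d,e,lo,hi):
    w=np.zeros(val.shape,bool); w[a:b,d:e]=True; return P[w&val&(P[...,2]>lo)&(P[...,2]<hi)]
q=reg(215,270,340,390,60,80); print('plunger',len(q),np.median(q,0),q.min(0),q.max(0))
q=reg(215,270,335,395,6,55); print('bell',cv2.minEnclosingCircle(q[:,:2].astype(np.float32)))
q=reg(140,200,210,290,152,175); print('post',len(q),np.median(q,0),q.min(0),q.max(0))
q=reg(170,195,195,220,116,130); print('mark',len(q),np.median(q,0))
# plunger by brightness -> ray at z=66
g=cv2.cvtColor(col,cv2.COLOR_RGB2HSV); s=g[225:255,350:385]; m=(s[...,1]<70)&(s[...,2]>90); v,u=np.nonzero(m); print(len(u),u.mean()+350,v.mean()+225, ray(c,[[u.mean()+350,v.mean()+225]],66))
print(r.tip_reach)
B=np.array([440,-250,0]); o=r.observe(); print(totool([453-o['tcp_pos'][0],-258-o['tcp_pos'][1],0],o))
E
```

```text
plunger 51 [ 455.60572294 -261.69480035   65.44838585] [ 448.14275076 -271.63753432   62.69733173] [ 465.12391609 -253.85903207   69.08957564]
bell ((455.48095703125, -266.96453857421875), 47.766212463378906)
post 67 [607.8161325   27.50094669 161.64479263] [600.75155342  14.59665435 154.90495641] [615.43289102  39.36686961 166.61240675]
mark 37 [580.75295873 121.51098827 117.67815053]
329 373.75683890577506 234.89057750759878 [[ 472.73091766 -273.07055314   66.        ]]
72.6
[-502.39352204 -788.65375788    1.39682434]
```

Request:
{"op": "drive_tool", "data": {
  "commands": [
    {"x":-0.05,"y":-0.015,"grip":1},
    {"x":-0.09,"y":-0.027,"grip":1},
    {"x":-0.13,"y":-0.037,"grip":1},
    {"x":-0.17,"y":-0.05,"grip":1},
    {"x":-0.21,"y":-0.06,"grip":-1},
    {"x":-0.25,"y":-0.072,"grip":-1},
    {"x":-0.29,"y":-0.083,"grip":-1},
    {"x":-0.33,"y":-0.095,"grip":-1},
    {"x":-0.37,"y":-0.106,"grip":-1},
    {"x":-0.4,"y":-0.115,"grip":-1},
    {"x":-0.425,"y":-0.153,"grip":-1},
    {"x":-0.45,"y":-0.19,"grip":-1},
    {"x":-0.475,"y":-0.23,"grip":-1},
    {"x":-0.5,"y":-0.27,"grip":-1},
    {"x":-0.525,"y":-0.31,"grip":-1},
    {"x":-0.55,"y":-0.355,"grip":-1},
    {"x":-0.575,"y":-0.4,"grip":-1},
    {"x":-0.6,"y":-0.445,"grip":-1},
    {"x":-0.62,"y":-0.49,"grip":-1},
    {"x":-0.62,"y":-0.49,"grip":-1}
  ],
  "grip_force": 60
}}

```text
validation failed for argument at $.co...
```

Request:
{"op": "drive_tool", "data": {
  "commands": [
    {"x":-0.05,"y":-0.015,"z":0,"yaw":0,"grip":1},
    {"x":-0.09,"y":-0.027,"z":0,"yaw":0,"grip":1},
    {"x":-0.13,"y":-0.037,"z":0,"yaw":0,"grip":1},
    {"x":-0.17,"y":-0.05,"z":0,"yaw":0,"grip":1},
    {"x":-0.21,"y":-0.06,"z":0,"yaw":0,"grip":-1},
    {"x":-0.25,"y":-0.072,"z":0,"yaw":0,"grip":-1},
    {"x":-0.29,"y":-0.083,"z":0,"yaw":0,"grip":-1},
    {"x":-0.33,"y":-0.095,"z":0,"yaw":0,"grip":-1},
    {"x":-0.37,"y":-0.106,"z":0,"yaw":0,"grip":-1},
    {"x":-0.4,"y":-0.115,"z":0,"yaw":0,"grip":-1},
    {"x":-0.425,"y":-0.153,"z":0,"yaw":0,"grip":-1},
    {"x":-0.45,"y":-0.19,"z":0,"yaw":0,"grip":-1},
    {"x":-0.475,"y":-0.23,"z":0,"yaw":0,"grip":-1},
    {"x":-0.5,"y":-0.27,"z":0,"yaw":0,"grip":-1},
    {"x":-0.525,"y":-0.31,"z":0,"yaw":0,"grip":-1},
    {"x":-0.55,"y":-0.355,"z":0,"yaw":0,"grip":-1},
    {"x":-0.575,"y":-0.4,"z":0,"yaw":0,"grip":-1},
    {"x":-0.6,"y":-0.445,"z":0,"yaw":0,"grip":-1},
    {"x":-0.62,"y":-0.49,"z":0,"yaw":0,"grip":-1},
    {"x":-0.62,"y":-0.49,"z":0,"yaw":0,"grip":-1}
  ],
  "grip_force": 60
}}

```text
t: 2.1
tcp_pos: [640.4, -7.5, 303.7]
tool_rot: [-3.136, 0.001, 2.881]
wrist_force: [-0.3, -1.8, 0.4]
gripper_width: -0.1
finger_force: 0.0
```

```bash
python3 - <<'E'
from h import *
c=cap('wrist','w1.png'); print(r.observe()['tcp_pos'],-c['R'].T@c['t'])
E
```

```text
[640.31070909  -3.58545192 303.59280533] [575.34508001  11.15731754 374.40896594]
```

Request:
{"op": "drive_tool", "data": {
  "commands": [
    {"x":0.014,"y":-0.04,"z":0,"yaw":0,"grip":-1},
    {"x":0.028,"y":-0.08,"z":0,"yaw":0,"grip":-1},
    {"x":0.044,"y":-0.12,"z":0,"yaw":0,"grip":-1},
    {"x":0.06,"y":-0.16,"z":0.02,"yaw":0,"grip":-1},
    {"x":0.075,"y":-0.2,"z":0.04,"yaw":0,"grip":-1},
    {"x":0.09,"y":-0.24,"z":0.06,"yaw":0,"grip":-1},
    {"x":0.104,"y":-0.275,"z":0.08,"yaw":0,"grip":-1},
    {"x":0.114,"y":-0.302,"z":0.1,"yaw":0,"grip":-1},
    {"x":0.114,"y":-0.302,"z":0.1,"yaw":0,"grip":-1},
    {"x":0.114,"y":-0.302,"z":0.1,"yaw":0,"grip":-1},
    {"x":0.114,"y":-0.302,"z":0.1,"yaw":0,"grip":-1}
  ]
}}

```text
t: 3.25
tcp_pos: [457.2, -260.1, 204.4]
tool_rot: [3.141, 0.001, 2.897]
wrist_force: [0.2, 0.2, -0.2]
gripper_width: -0.1
finger_force: 0.0
```

```bash
cp /tmp/wrist.npz /tmp/wbin.npz; python3 - <<'E'
from h import *
c=cap('wrist','w2.png'); print(r.observe()['tcp_pos'],r.observe()['tool_rot'],r.observe()['wrist_force'])
P=cloud(c); v=(c['z_map']>0)
q=P[v&(P[...,2]>60)&(P[...,2]<72)&(abs(P[...,0]-455)<25)&(abs(P[...,1]+262)<25)]
print(len(q),q.mean(0),q.min(0),q.max(0)) if len(q) else None
E
```

```text
[ 457.29469509 -260.16186625  204.49251141] [3.14108201e+00 1.30286406e-03 2.89697094e+00] [ 0.5740447  -1.55377387  0.30640822]
815 [ 457.36746225 -260.26885638   66.41394357] [ 448.44994452 -270.31629475   62.83244623] [ 467.36058884 -250.84014524   68.45311765]
```

View pics/w2.png

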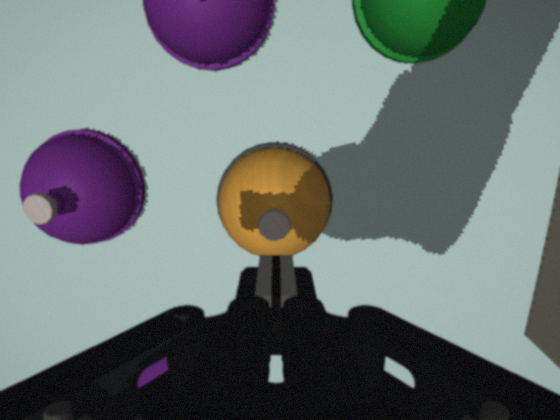

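View pics/w1.png

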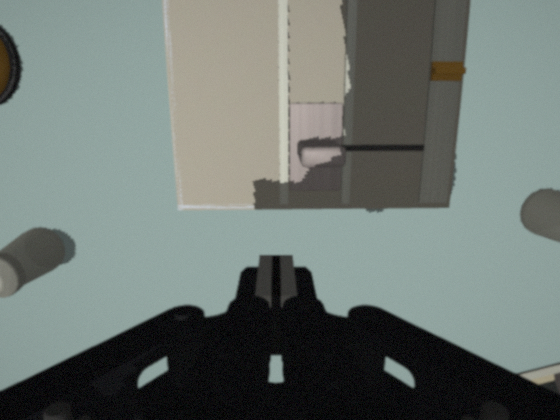

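w2 shows the closed fingertips in line with the brass bell's plunger at (275,224). w1 shows the bin with the post at (322,155), the pointer at about (385,148) and the brass mark ridge at (447,70). Next I press the bell.

Request:
{"op": "drive_tool", "data": {
  "commands": [
    {"x":0,"y":0,"z":0.025,"yaw":0,"grip":-1},
    {"x":0,"y":0,"z":0.045,"yaw":0,"grip":-1},
    {"x":0,"y":0,"z":0.057,"yaw":0,"grip":-1},
    {"x":0,"y":0,"z":0.063,"yaw":0,"grip":-1},
    {"x":0,"y":0,"z":0.066,"yaw":0,"grip":-1},
    {"x":0,"y":0,"z":0.069,"yaw":0,"grip":-1},
    {"x":0,"y":0,"z":0.072,"yaw":0,"grip":-1},
    {"x":0,"y":0,"z":0.074,"yaw":0,"grip":-1},
    {"x":0,"y":0,"z":0.074,"yaw":0,"grip":-1},
    {"x":0,"y":0,"z":0.074,"yaw":0,"grip":-1}
  ]
}}

```text
t: 4.3
tcp_pos: [456.4, -261.7, 130.7]
tool_rot: [3.141, 0.001, 2.894]
wrist_force: [-0.6, 2.5, 4.6]
gripper_width: -0.0
finger_force: 2.5
```

Request:
{"op": "drive_tool", "data": {
  "commands": [
    {"x":0,"y":0,"z":0.001,"yaw":0,"grip":-1},
    {"x":0,"y":0,"z":0.002,"yaw":0,"grip":-1},
    {"x":0,"y":0,"z":0.002,"yaw":0,"grip":-1},
    {"x":0,"y":0,"z":0.002,"yaw":0,"grip":-1}
  ]
}}

```text
t: 4.7
tcp_pos: [456.4, -261.8, 130.4]
tool_rot: [3.14, 0.001, 2.894]
wrist_force: [-6.2, 4.3, 18.8]
gripper_width: -0.2
finger_force: 9.2
```

At the stop, with 18.8 N on the wrist. Releasing now.

Request:
{"op": "drive_tool", "data": {
  "commands": [
    {"x":0,"y":0,"z":-0.01,"yaw":0,"grip":-1},
    {"x":0,"y":0,"z":-0.03,"yaw":0,"grip":-1},
    {"x":0,"y":0,"z":-0.07,"yaw":0,"grip":-1},
    {"x":0,"y":0,"z":-0.11,"yaw":0,"grip":-1},
    {"x":0,"y":0,"z":-0.15,"yaw":0,"grip":1},
    {"x":0,"y":0,"z":-0.16,"yaw":0,"grip":1},
    {"x":0,"y":0,"z":-0.16,"yaw":0,"grip":1},
    {"x":0,"y":0,"z":-0.16,"yaw":0,"grip":1},
    {"x":0,"y":0,"z":-0.16,"yaw":0,"grip":1}
  ]
}}

```text
t: 5.6
tcp_pos: [454.9, -261.3, 285.9]
tool_rot: [3.141, -0.003, 2.894]
wrist_force: [-0.1, 0.3, -0.9]
gripper_width: 72.2
finger_force: 0.0
```

```bash
python3 - <<'E'
from h import *
c=dict(np.load('/tmp/wbin.npz')); P=cloud(c); v=(c['z_map']>0)
m=v&(P[...,2]>105)&(P[...,2]<114); m[:,:160]=0; m[:,475:]=0; m[215:]=0
rect=cv2.minAreaRect(P[m][:,:2].astype(np.float32)); print('bin',rect)
w=np.zeros_like(v); w[130:185,280:350]=1
q=P[w&v&(P[...,2]>158)&(P[...,2]<170)]; print('post',len(q),q.mean(0),cv2.minAreaRect(q[:,:2].astype(np.float32)))
yaw=-14.4/57.3; ux=np.array([np.cos(yaw),np.sin(yaw)]); uy=np.array([-ux[1],ux[0]])
tip=ray(c,[[415,148]],118)[0]; hsv=cv2.cvtColor(c['color'],cv2.COLOR_RGB2HSV); br=(hsv[...,0]>8)&(hsv[...,0]<28)&(hsv[...,1]>120)
br[:,:420]=0; vv,uu=np.nonzero(br); print(len(uu),uu.min(),uu.max(),vv.min(),vv.max())
mk=ray(c,[[447,70]],120)[0]
print('tip',tip,'mark',mk,'dx',(mk-tip)[:2]@ux)
o=r.observe(); t=q.mean(0); print(o['tcp_pos'],o['tool_rot'],totool([t[0]-o['tcp_pos'][0],t[1]-o['tcp_pos'][1],0],o),o['gripper_width'])
cv2.imwrite('pics/crop.png',cv2.resize(c['color'][40:190,280:480,::-1],None,fx=4,fy=4))
E
```

```text
bin ((585.1922607421875, 35.13616180419922), (201.3679962158203, 141.38018798828125), 75.38671875)
post 938 [608.97049463  28.5128944  163.15246351] ((609.3330688476562, 28.559967041015625), (25.741596221923828, 12.18118667602539), 76.90924835205078)
643 421 558 62 419
tip [626.94822035  94.83848282 118.        ] mark [581.83731787 123.2536428  120.        ] dx -50.75992162678116
[ 454.94454862 -261.34688781  285.90379566] [ 3.14143067 -0.00336854  2.89375185] [-7.82132558e+01  3.18787276e+02 -2.11826879e-01] 72.19698690677718
```

View pics/crop.png

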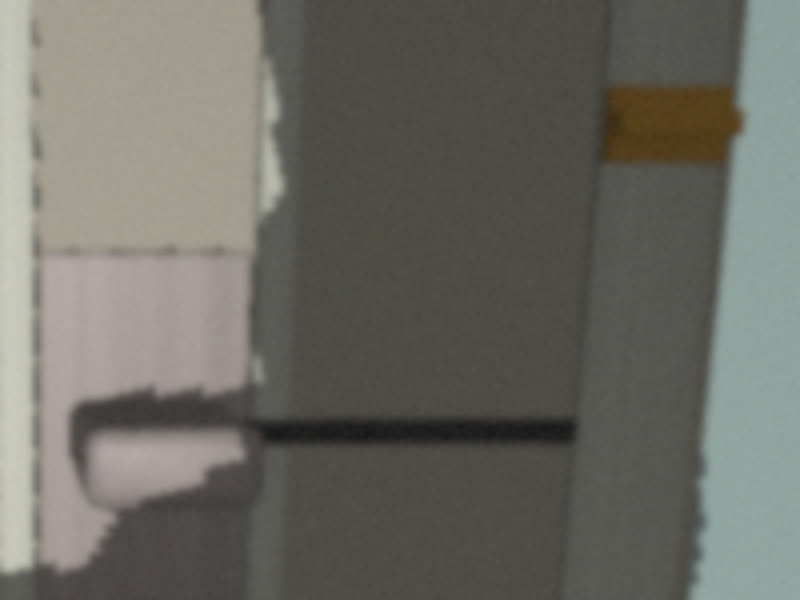

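Request:
{"op": "drive_tool", "data": {
  "commands": [
    {"x":-0.01,"y":0.04,"z":0,"yaw":0,"grip":1},
    {"x":-0.02,"y":0.08,"z":0,"yaw":0,"grip":1},
    {"x":-0.03,"y":0.12,"z":0,"yaw":0,"grip":1},
    {"x":-0.04,"y":0.16,"z":0,"yaw":0,"grip":1},
    {"x":-0.05,"y":0.2,"z":0,"yaw":0,"grip":1},
    {"x":-0.06,"y":0.24,"z":0,"yaw":0,"grip":1},
    {"x":-0.07,"y":0.28,"z":0,"yaw":0,"grip":1},
    {"x":-0.076,"y":0.31,"z":0,"yaw":0,"grip":1},
    {"x":-0.078,"y":0.319,"z":0,"yaw":0,"grip":1},
    {"x":-0.078,"y":0.319,"z":0,"yaw":0,"grip":1},
    {"x":-0.078,"y":0.319,"z":0,"yaw":0,"grip":1},
    {"x":-0.078,"y":0.319,"z":0,"yaw":0,"grip":1}
  ]
}}

```text
t: 6.8
tcp_pos: [609.1, 25.9, 287.7]
tool_rot: [-3.141, -0.0, 2.891]
wrist_force: [1.0, -0.3, -0.4]
gripper_width: 85.6
finger_force: 0.0
```

```bash
python3 - <<'E'
from h import *
c=cap('wrist','w3.png'); P=cloud(c); v=(c['z_map']>0)
q=P[v&(P[...,2]>157)&(P[...,2]<170)&(abs(P[...,0]-609)<25)&(abs(P[...,1]-28)<25)]
o=r.observe(); print(o['tcp_pos'],o['gripper_width'],len(q))
if len(q): 
  a=cv2.minAreaRect(q[:,:2].astype(np.float32)); print(a, totool([a[0][0]-o['tcp_pos'][0],a[0][1]-o['tcp_pos'][1],200-o['tcp_pos'][2]],o))
E
```

```text
[609.17382406  26.1161348  287.94001815] 85.48854636164769 1004
((609.1063842773438, 28.68124771118164), (25.817779541015625, 11.63619327545166), 75.4713134765625) [ 0.69908092  2.51400376 87.93874127]
```

Request:
{"op": "drive_tool", "data": {
  "commands": [
    {"x":0.001,"y":0.002,"z":0.02,"yaw":0,"grip":1},
    {"x":0.001,"y":0.002,"z":0.045,"yaw":0,"grip":1},
    {"x":0.001,"y":0.002,"z":0.065,"yaw":0,"grip":1},
    {"x":0.001,"y":0.002,"z":0.08,"yaw":0,"grip":1},
    {"x":0.001,"y":0.002,"z":0.087,"yaw":0,"grip":1},
    {"x":0.001,"y":0.002,"z":0.087,"yaw":0,"grip":1},
    {"x":0.001,"y":0.002,"z":0.087,"yaw":0,"grip":-1},
    {"x":0.001,"y":0.002,"z":0.087,"yaw":0,"grip":-1},
    {"x":0.001,"y":0.002,"z":0.087,"yaw":0,"grip":-1},
    {"x":0.001,"y":0.002,"z":0.087,"yaw":0,"grip":-1},
    {"x":0.001,"y":0.002,"z":0.087,"yaw":0,"grip":-1},
    {"x":0.001,"y":0.002,"z":0.087,"yaw":0,"grip":-1}
  ],
  "grip_force": 60
}}

```text
t: 8.05
tcp_pos: [609.0, 28.2, 202.1]
tool_rot: [-3.139, 0.0, 2.892]
wrist_force: [-3.2, -3.5, 5.4]
gripper_width: 25.1
finger_force: 60.3
```

Request:
{"op": "drive_tool", "data": {
  "commands": [
    {"x":0.004,"y":0,"z":0,"yaw":0,"grip":-1},
    {"x":0.008,"y":0,"z":0,"yaw":0,"grip":-1},
    {"x":0.012,"y":0,"z":0,"yaw":0,"grip":-1},
    {"x":0.016,"y":0,"z":0,"yaw":0,"grip":-1},
    {"x":0.02,"y":0,"z":0,"yaw":0,"grip":-1},
    {"x":0.024,"y":0,"z":0,"yaw":0,"grip":-1},
    {"x":0.028,"y":0,"z":0,"yaw":0,"grip":-1},
    {"x":0.032,"y":0,"z":0,"yaw":0,"grip":-1},
    {"x":0.036,"y":0,"z":0,"yaw":0,"grip":-1},
    {"x":0.04,"y":0,"z":0,"yaw":0,"grip":-1},
    {"x":0.044,"y":0,"z":0,"yaw":0,"grip":-1},
    {"x":0.048,"y":0,"z":0,"yaw":0,"grip":-1},
    {"x":0.05,"y":0,"z":0,"yaw":0,"grip":-1},
    {"x":0.05,"y":0,"z":0,"yaw":0,"grip":-1},
    {"x":0.05,"y":0,"z":0,"yaw":0,"grip":-1}
  ]
}}

```text
t: 9.55
tcp_pos: [563.3, 39.9, 202.1]
tool_rot: [-3.14, 0.008, 2.892]
wrist_force: [7.8, -6.4, -1.3]
gripper_width: 25.2
finger_force: 59.5
```

```bash
python3 - <<'E'
from h import *
c=cap('top'); d=cap('wrist'); o=r.observe(); print(o['tcp_pos'],o['tool_rot'],o['wrist_force'],o['gripper_width'],o['finger_force'])
yaw=-14.4/57.3; print((o['tcp_pos'][:2]-[609,28.2])@[np.cos(yaw),np.sin(yaw)])
a=cv2.resize(c['color'][130:240,170:310,::-1],(700,550),interpolation=cv2.INTER_CUBIC)
s=cap('side')['color'][150:230,220:320,::-1]
cv2.imwrite('pics/e.png',d['color'][:,:,::-1]); cv2.imwrite('pics/s.png',cv2.resize(s,(750,600),interpolation=cv2.INTER_CUBIC))
E
```

```text
[563.29899366  39.84953719 202.10999723] [-3.14012576  0.00797722  2.89161729] [ 7.70430162 -6.30163116 -0.87533662] 24.901368285912326 59.4598263502121
-47.16234878274904
```

View pics/e.png

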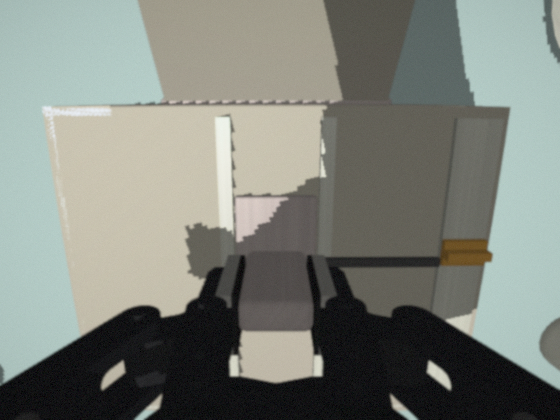

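View pics/s.png

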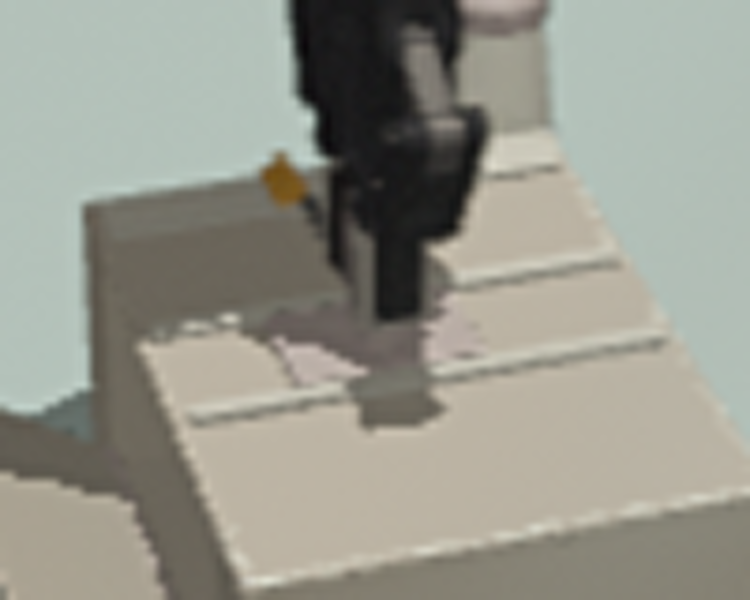

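The wrist view shows the flap open, with the pointer end at (438,262) and the mark's ridge at about (466,258), so they are nearly aligned.

```bash
python3 - <<'E'
from h import *
c=dict(np.load('/tmp/wrist.npz')); P=cloud(c)
yaw=-14.45/57.3; R=np.array([[np.cos(yaw),np.sin(yaw)],[-np.sin(yaw),np.cos(yaw)]])
print('col tip'); 
for u in (425,434): print(u,[int(x) for x in c['color'][252:272,u].sum(1)])
for u in (450,465,480,489): 
  print(u,[tuple(int(k) for k in x) for x in c['color'][236:270:2,u]]); print(P[236:270:2,u,2].round(0).tolist())
f=lambda u,v,z: (ray(c,[[u,v]],z)[0][:2]@R.T).round(1)
print(f(436,262,118),f(450,258,121),f(466,257,121),f(488,257,121))
E
```

```text
col tip
425 [294, 281, 282, 270, 218, 157, 103, 94, 124, 109, 106, 126, 99, 120, 164, 228, 269, 276, 288, 275]
434 [278, 287, 275, 265, 223, 147, 121, 107, 103, 100, 124, 101, 117, 126, 162, 226, 258, 269, 265, 265]
450 [(109, 107, 100), (100, 95, 84), (90, 71, 38), (105, 78, 36), (110, 82, 40), (114, 85, 41), (109, 82, 39), (95, 71, 32), (88, 67, 35), (103, 76, 33), (111, 82, 39), (110, 85, 39), (109, 82, 39), (110, 84, 44), (105, 81, 45), (103, 98, 83), (109, 108, 101)]
[113.0, 113.0, 115.0, 117.0, 117.0, 118.0, 117.0, 117.0, 120.0, 121.0, 122.0, 122.0, 122.0, 117.0, 117.0, 114.0, 114.0]
465 [(105, 107, 100), (100, 95, 83), (92, 73, 37), (105, 80, 36), (111, 85, 40), (111, 82, 38), (108, 79, 37), (92, 68, 25), (89, 67, 28), (105, 78, 36), (108, 80, 35), (111, 83, 37), (111, 82, 39), (106, 79, 36), (105, 82, 45), (104, 98, 85), (104, 105, 99)]
[114.0, 113.0, 116.0, 117.0, 117.0, 117.0, 117.0, 118.0, 120.0, 122.0, 122.0, 122.0, 122.0, 117.0, 117.0, 113.0, 115.0]
480 [(105, 105, 99), (98, 90, 77), (92, 72, 38), (106, 80, 35), (111, 82, 39), (108, 79, 33), (107, 79, 35), (94, 71, 35), (92, 68, 33), (103, 74, 34), (113, 85, 42), (110, 82, 40), (109, 80, 34), (110, 84, 43), (104, 81, 43), (99, 92, 78), (101, 99, 90)]
[115.0, 113.0, 116.0, 116.0, 116.0, 116.0, 116.0, 118.0, 120.0, 123.0, 122.0, 122.0, 121.0, 117.0, 116.0, 111.0, 111.0]
489 [(131, 140, 133), (142, 154, 147), (154, 170, 164), (163, 180, 173), (165, 186, 180), (178, 197, 192), (176, 198, 192), (160, 176, 170), (110, 101, 82), (103, 75, 33), (108, 80, 37), (111, 84, 42), (116, 93, 57), (157, 168, 156), (179, 202, 197), (180, 203, 197), (180, 203, 199)]
[110.0, 0.0, 0.0, 0.0, 0.0, 0.0, 1.0, 2.0, 122.0, 122.0, 122.0, 122.0, 121.0, 1.0, 0.0, 1.0, 0.0]
[536.6 252.5] [533.3 257.2] [532.9 264.4] [533.  274.5]
```

The pointer is about 4 mm short of the mark, which agrees with the earlier 50.7 mm estimate against 47.2 mm pulled so far.

Request:
{"op": "drive_tool", "data": {
  "commands": [
    {"x":0.002,"y":0,"z":0,"yaw":0,"grip":-1},
    {"x":0.004,"y":0,"z":0,"yaw":0,"grip":-1},
    {"x":0.004,"y":0,"z":0,"yaw":0,"grip":-1},
    {"x":0.004,"y":0,"z":0,"yaw":0,"grip":-1},
    {"x":0.004,"y":0,"z":0,"yaw":0,"grip":-1},
    {"x":0.004,"y":0,"z":0,"yaw":0,"grip":-1},
    {"x":0.004,"y":0,"z":0,"yaw":0,"grip":-1},
    {"x":0.004,"y":0,"z":0,"yaw":0,"grip":-1},
    {"x":0.004,"y":0,"z":0,"yaw":0,"grip":-1},
    {"x":0.004,"y":0,"z":0,"yaw":0,"grip":-1}
  ]
}}

```text
t: 10.7
tcp_pos: [559.6, 40.8, 202.1]
tool_rot: [-3.14, 0.008, 2.892]
wrist_force: [8.0, -6.0, -1.4]
gripper_width: 24.9
finger_force: 59.4
```

```bash
python3 - <<'E'
from h import *
c=cap('wrist'); o=r.observe(); P=cloud(c)
yaw=-14.45/57.3; R=np.array([[np.cos(yaw),np.sin(yaw)],[-np.sin(yaw),np.cos(yaw)]])
print(o['tcp_pos'],(o['tcp_pos'][:2]-[609,28.2])@R[0],o['wrist_force'],o['finger_force'])
print([int(x) for x in c['color'][240:280,434].sum(1)]); print([int(x) for x in P[240:280:2,434,2]])
print([int(x) for x in P[240:280,465,2]])
f=lambda u,v,z: (ray(c,[[u,v]],z)[0][:2]@R.T).round(1)
for v in range(254,272,2): print(v,f(436,v,118),f(466,v,121))
E
```

```text
[559.62920771  40.78533654 202.15298986] -50.94947017896267 [ 8.05449091 -6.26312707 -1.68091356] 59.4355845451355
[282, 288, 276, 286, 286, 288, 282, 286, 284, 282, 292, 289, 286, 278, 282, 259, 215, 142, 113, 102, 100, 119, 122, 116, 115, 126, 165, 222, 269, 271, 269, 273, 276, 269, 264, 262, 259, 258, 251, 259]
[110, 110, 110, 111, 109, 110, 110, 109, 116, 117, 118, 118, 118, 118, 109, 110, 110, 111, 110, 112]
[114, 113, 112, 113, 114, 113, 113, 114, 115, 117, 116, 116, 117, 115, 117, 116, 116, 117, 117, 119, 119, 121, 122, 122, 121, 121, 121, 121, 122, 123, 115, 116, 116, 113, 113, 114, 113, 112, 114, 112]
254 [528.9 252. ] [527.7 264.2]
256 [529.9 252.1] [528.6 264.3]
258 [530.8 252.2] [529.6 264.5]
260 [531.8 252.4] [530.6 264.6]
262 [532.8 252.5] [531.5 264.8]
264 [533.8 252.6] [532.5 264.9]
266 [534.8 252.7] [533.5 265.1]
268 [535.8 252.9] [534.5 265.2]
270 [536.8 253. ] [535.4 265.4]
```

The pointer is at 533.3 mm and the mark at 533.0 mm along bin x, and the handle is held still.

```bash
python3 -c "
from bench import r
print(r.job_done())"
```

```text
the job is handed in; nothing more can be done
None
```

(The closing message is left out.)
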